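# Pass a sample carrier on to the next bench rail

### The job

Move the vial carrier with the orange tab from the blue-stop rail to the green-stop rail: lift it over the end stop, carry it across and in over the other stop, and lower it (do not drop it) so that it hangs freely between the green stop and the grey-tab carrier already there. Leave the two grey-tab carriers and the other things on the bench where they are.

Things in the scene. Friction and masses are not known exactly. Their poses are not given: they have to be found in the camera images.
- carrier_tab (a point): Centre of the carrier's orange grip tab, a block 20 mm in x, 26 mm in y, 40 mm tall, the topmost part of the carrier. Axes are the carrier's own: z up, y along the rod it hangs on. Hanging on a rod, this point is 34 mm above the rod's axis (234 mm above the bench). Mass of the whole carrier about 0.18 kg.
- carrier_window (a point): Apex of the window in the carrier's closed aluminium frame, 25.5 mm below the tab centre. The rod passes through it along y, so the carrier comes off only lengthwise. Frame 24 mm long in y, 53 mm wide in x; window 44 mm wide, its floor 57 mm below this point, its top a gable sloping down at 45 degrees to both sides, which centres itself on the rod.
- carrier: The same orange-tab carrier: origin at the centre of the underside of the capped amber vial (30 mm diameter) fixed under the frame, 164 mm straight below the tab centre; same axes.
- rail_a: Blue-stop rail on the left, where the orange-tab carrier starts. Fixed stand, origin at the centre of the underside of its grey base plate (100 x 240 x 12 mm). A level steel rod, 12 mm diameter, runs along its own y at x=0, axis 200 mm above the origin. Post at y=+106; the free end at y=-106 points to the other rail.
- rail_a_stop (a point): Top centre of the blue end stop, at (0, -103, 222) mm on rail_a: an upright plate 12 mm wide in x, 6 mm thick in y, its top 22 mm above the rod's axis. A hanging carrier must be lifted 20 to 42 mm to pass over it; 31 mm is the middle. A flat blue patch lies on the base plate below it.
- rail_b: Green-stop rail on the right, the destination. Fixed stand, origin at the centre of the underside of its grey base plate (100 x 240 x 12 mm). A level steel rod, 12 mm diameter, runs along its own y at x=0, axis 200 mm above the origin. Post at y=-106; the free end at y=+106 points to the other rail. From y=-20 to +80 the rod is free for the centre of the arriving carrier.
- rail_b_stop (a point): Top centre of the green end stop, at (0, +103, 222) mm on rail_b; same size as the blue one. A flat green patch lies on the base plate below it.
- carrier_left_tab (a point): Tab centre of a like carrier with a grey tab, on the blue-stop rail between the orange one and the post; stays there.
- carrier_right_tab (a point): Tab centre of a like carrier with a grey tab, on the green-stop rail near the post; stays there.
- glass_1: Empty wine glass, 78 mm diameter, 168 mm tall, origin under its foot; bystander.
- glass_2: Second empty wine glass of the same size; bystander.
- bottle: Amber bottle, 60 mm diameter, 140 mm tall, origin underneath; bystander.
- jar: White jar, 76 mm diameter, 90 mm tall, origin underneath; bystander.
- cap_0: Black screw cap lying on the bench, 36 mm diameter, 14 mm tall, origin underneath; bystander.
- cap_1: Black screw cap lying on the bench, 36 mm diameter, 14 mm tall, origin underneath; bystander.
- cap_2: Black screw cap lying on the bench, 36 mm diameter, 14 mm tall, origin underneath; bystander.
Not all that is in view belongs to the job. What is shaped like the carrier but yellow is not meant.

How it is judged:
By the outcome, as a careful person would: the job done as asked, in the order asked, and still so for the second after the job is handed in, with the robot touching nothing.
It also fails if it takes over 42 s, if anything falls off the work surface, if the arm or the gripper's body presses on something with over 40 N, if the wrist force passes 120 N, or if a joint passes its speed limit or range.

### The arm

A 7-joint arm with a two-finger parallel gripper is mounted at the origin on the work surface. World frame = base frame: x ahead of the robot, y to its left, z up, the work surface at z = 0. Lengths are in m, angles in rad, forces in N, time in s.
With the tool pointing down it reaches from about 0.4 to 0.85 m from the base axis. Payload 4.5 kg.
Tool frame: the origin (TCP) lies where the fingers leave the gripper's body, on its centre line; the fingertips stand 64 mm ahead of it and the grasp point (between the pads) lies 45 mm ahead of it; z points along the fingers, y is the direction in which the jaws open and shut (so a half turn about z gives the same grasp; the last joint's range is limited). The gripper opens to 88 mm and grips with 3 to 60 N. Pads are 18 mm wide; open, the fingers measure 123 mm over their backs; the gripper's body (75 mm by 187 mm) begins 45 mm behind the grasp point.
Start: joints at [1.17, 0.689, -0.195, 1.565, 0.157, 0.902, -0.215], TCP at [0.263, -0.567, 0.303] pointing down, gripper open.
Joint ranges: [-3.01, 3.01], [-0.46, 2.08], [-1.47, 1.51], [0.13, 2.56], [-1, 4.14], [0.04, 2.09], [-2.66, 2.66]. Speed limits (rad/s): [2.57, 2.57, 3.14, 3.14, 3.14, 3.14, 3.14].

### API

Orientations are given as a unit quaternion [x, y, z, w].
In Python, from plant import monitor, snapshot, workorder, finder gives the robot as it stands.
- The arm moves only by the tool carry_out, never from a script. Its argument "motion" is one flat list of numbers, 6 for each row, row after row: the shift along the tool's x, y, z in cm, then the turn, a rotation vector about the tool's x, y, z in rad. In form: [x, y, z, rx, ry, rz, x, y, z, rx, ry, rz, ...]. A call has 1 to 8 rows; each row shifts and turns the commanded pose from where the row before left it, along the tool's axes as they then stand; what a row does not reach is not made up. A row lasts 1/8 s, in which the tool goes at most 62.5 mm and 10.7 degrees, less where a joint would pass 70% of its speed; a pose out of reach is approached as far as the arm can. A call with a gripper value outside its range is refused whole. "hand" is the finger opening in cm, from 0 to 8.81, set as the call begins (left out, the last holds). The fingers move at their own pace and stop on an object; "grip_force" is the grip in N (left out, the last holds). Time passes only in rows, so rows that do not move let the fingers close. It gives the time, the measured TCP pose, the force and the opening at its end, in the units of the state.
- monitor.get_state(): the state, without advancing time (a new reading comes with each control period).
- snapshot(name): name is "side" or "top" or "wrist"; returns a dict with "frame" (480x640x3 uint8, red, green, blue), "range_z" (480x640 float32, m along the optical axis (not along the pixel's ray), 0 where there is no reading), "fx", "fy", "cx", "cy" (pixels), "D" ([k1, k2, p1, p2, k3] as OpenCV has them; the pictures are not rectified), "rvec" (rotation vector, rad) and "tvec" (3), from world to camera coordinates, as OpenCV has them; the wrist camera has in their place "hand_eye" (4x4, takes a point from camera to tool coordinates, whose origin is the TCP and whose axes are the flange's). Camera axes: x right, y down, z forward; pixel columns grow to the right and rows downward; lengths in m; the calibration is good to about 2 mm. A picture is of the moment at which its call begins: read the wrist's pose just before it.
- workorder.finish_job(): hands the job in, once; it reports no verdict.
Trained networks look in a picture, given as the dict that the camera call returned (one of the last four; its "shot" number tells which), for a name from the list of things; names that differ only in an ending like _2 or _b are one class to them, and where a whole thing is asked for, a point or a joint stands for the part that bears it (a point fixed in the world has none). Each returns a list of dicts, best first, with "p" (0 to 1); they miss things now and then, are a little off and sometimes report something else, mostly with a low value. They report only what shows in the picture. A call takes as long as a camera call. They do not tell look-alikes from the thing itself.
- finder.masks_of(picture, thing): "pixels" (480x640 bool, what is visible of it) and "extent" ([left, top, right, bottom] in pixels, round what is visible of it).
The state is a dict: "clock": time; "q": joint angles; "qd": joint speeds; "joint_torque": joint torques, N m; "tool_pos": TCP position; "eef_rot": TCP orientation; "contact_force": force on the tool from outside, world axes, zero at the start; "moment": the same for the moment, N m; "opening": opening from 0.0 (shut) to 1.0 (fully open).
Only numpy, scipy, OpenCV 4.12 (cv2) and the standard library are available. Lean on these libraries where they do the work, as an engineer would, in place of code of your own. Each camera call takes 0.05 s, during which the arm holds its last target. There are 200 camera calls.

## Working session

There is one attempt and no reset: what is moved stays moved. The work goes in short steps, Python scripts to look and compute and a tool call to move; the robot and the scene stay as the last step left them, time stands still between calls to the robot, and variables do not carry over. Pictures are saved under pics/ and viewed, about 8 in all and at most 12, crops included, and the job is handed in when it is done.

Besides the shell and the picture viewer there is one more tool, called after ">>>" by a JSON object that holds its "api" and its "payload". carry_out: Moves the arm, as the interface text tells. Its arguments: {"type":"object","properties":{"motion":{"type":"array"},"hand":{"type":"number"},"grip_force":{"type":"number"}},"required":["motion"]}

```bash
ls; mkdir -p pics; cat > h.py <<'E'
import numpy as np, cv2
from scipy.spatial.transform import Rotation as R
from plant import monitor, snapshot, workorder, finder
def world(p, uv, z=None, st=None):
    """pixels -> world using depth (z per pixel along the axis)"""
    uv=np.array(uv,float).reshape(-1,2)
    K=np.array([[p['fx'],0,p['cx']],[0,p['fy'],p['cy']],[0,0,1]])
    n=cv2.undistortPoints(uv.reshape(-1,1,2),K,np.array(p['D'],float)).reshape(-1,2)
    if z is None: z=p['range_z'][uv[:,1].astype(int),uv[:,0].astype(int)]
    c=np.c_[n,np.ones(len(n))]*np.array(z).reshape(-1,1)
    if 'hand_eye' in p:
        t=c@p['hand_eye'][:3,:3].T+p['hand_eye'][:3,3]
        return R.from_quat(st['eef_rot']).apply(t)+st['tool_pos']
    return (c-np.array(p['tvec']).ravel())@cv2.Rodrigues(np.array(p['rvec'],float))[0]
def cloud(p,mask,st=None):
    m=mask&(p['range_z']>0); v,u=np.nonzero(m)
    return world(p,np.c_[u,v],st=st), p['frame'][v,u]
def save(p,n): cv2.imwrite(f'pics/{n}.png',p['frame'][...,::-1])
E
python3 - <<'E'
from h import *
st=monitor.get_state(); print(st)
for n in ['side','top']:
    p=snapshot(n); save(p,n+'0')
    for t in ['carrier_tab','rail_a','rail_a_stop','carrier_left_tab','glass_1','bottle','jar','cap_0']:
        for d in finder.masks_of(p,t):
            c,col=cloud(p,d['pixels'])
            if len(c): print(n,t,round(d['p'],2),[int(x) for x in d['extent']],np.round(np.median(c,0),3),np.round(c.min(0),3),np.round(c.max(0),3),np.median(col,0))
E
```

```text
pics
{'clock': 0.0, 'q': array([ 1.16981943,  0.68997769, -0.19448645,  1.56635008,  0.15730434,
        0.90245756, -0.21510485]), 'qd': array([-0.00045752, -0.00159775, -0.00148298,  0.00121343, -0.00085332,
       -0.00168259,  0.00123339]), 'joint_torque': array([-5.43439328e-04, -5.27567983e+01, -1.26679972e+00, -1.53428704e+01,
       -5.26358304e-02,  6.56971257e-03,  1.83511388e-04]), 'tool_pos': array([ 0.26299166, -0.5664141 ,  0.30191153]), 'eef_rot': array([ 9.76456984e-01,  2.15710327e-01, -2.65486105e-04, -8.61398554e-04]), 'contact_force': array([-0.84371281,  0.2330825 , -0.45339999]), 'moment': array([ 0.02291855, -0.00555849, -0.00981223]), 'opening': 0.9964533889678874}
side carrier_tab 0.95 [322, 257, 354, 326] [0.541 0.188 0.2  ] [ 0.517 -0.087  0.   ] [0.585 0.195 0.257] [99. 80. 72.]
side carrier_tab 0.83 [251, 320, 282, 413] [0.655 0.292 0.086] [ 0.63   0.106 -0.002] [0.713 0.299 0.187] [96. 78. 37.]
side carrier_tab 0.65 [263, 289, 286, 371] [0.652 0.19  0.129] [ 0.631 -0.035 -0.003] [0.719 0.298 0.187] [93. 75. 39.]
side rail_a 0.96 [334, 185, 388, 298] [ 0.
[... 2470 characters left out ...]
e 0.96 [332, 180, 356, 203] [ 0.741 -0.081  0.097] [ 0.721 -0.111 -0.004] [ 0.779 -0.053  0.146] [93.  72.5 57. ]
top jar 0.64 [271, 177, 299, 207] [0.738 0.088 0.088] [ 0.707  0.052 -0.004] [0.795 0.131 0.101] [164. 157. 150.]
top cap_0 0.72 [410, 259, 428, 278] [ 0.519 -0.259  0.201] [ 0.492 -0.315  0.012] [ 0.541 -0.249  0.258] [112. 109. 104.]
top cap_0 0.67 [343, 252, 440, 295] [ 0.505 -0.182  0.012] [ 0.444 -0.317 -0.008] [ 0.571 -0.073  0.224] [115. 116. 110.]
top cap_0 0.46 [176, 241, 185, 253] [0.591 0.398 0.014] [0.575 0.383 0.004] [0.608 0.416 0.022] [65.  62.  57.5]
top cap_0 0.46 [195, 239, 295, 282] [0.539 0.169 0.012] [ 0.488  0.071 -0.002] [0.599 0.318 0.25 ] [110. 110. 107.]
```

```bash
python3 - <<'E'
from h import *
a=cv2.imread('pics/side0.png')[150:480,150:450]; b=cv2.imread('pics/top0.png')[150:310,160:460]
a=cv2.resize(a,None,fx=1.8,fy=1.8,interpolation=3);b=cv2.resize(b,None,fx=2.6,fy=2.6,interpolation=3)
cv2.imwrite('pics/a.png',a);cv2.imwrite('pics/b.png',b)
for n in ['side','top']:
    p=snapshot(n); c,col=cloud(p,np.ones((480,640),bool)); col=col.astype(int)
    for nm,x0,x1,y0,y1 in [('A',.48,.60,.05,.34),('B',.43,.58,-.33,-.05)]:
        s=(c[:,0]>x0)&(c[:,0]<x1)&(c[:,1]>y0)&(c[:,1]<y1)
        q=c[s];k=col[s]
        base=q[(q[:,2]<.018)&(q[:,2]>.007)]
        print(n,nm,'base rect',cv2.minAreaRect((base[:,:2]*1000).astype(np.float32)))
        rod=q[(q[:,2]>.195)&(q[:,2]<.212)]
        print(' rod pts',len(rod)); 
        tab=q[:,2]>.236
        for i in np.argsort(q[tab][:,1])[::2]: print('  tab',np.round(q[tab][i],3),k[tab][i])
        blue=(k[:,2]-k[:,0]>30); green=(k[:,1]-k[:,0]>25)
        for nn,m in (('blue',blue),('green',green)):
            if m.any(): 
                for i in np.nonzero(m)[0][::3]: print('   ',nn,np.round(q[i],3),k[i])
E
```

```text
side A base rect ((541.9979248046875, 194.24801635742188), (101.53775787353516, 244.90487670898438), 2.9902591705322266)
 rod pts 485
  tab [0.544 0.167 0.254] [138  76  44]
  tab [0.542 0.169 0.254] [136  74  43]
  tab [0.552 0.17  0.255] [145 114  95]
  tab [0.545 0.17  0.255] [134  71  41]
  tab [0.538 0.171 0.256] [138  77  45]
  tab [0.547 0.171 0.256] [135  74  47]
  tab [0.535 0.172 0.255] [146  79  38]
  tab [0.54  0.173 0.255] [148  80  39]
  tab [0.538 0.173 0.255] [146  76  37]
  tab [0.547 0.174 0.255] [145  73  26]
  tab [0.552 0.175 0.256] [148 111  90]
  tab [0.549 0.175 0.254] [147  79  40]
  tab [0.535 0.175 0.254] [145  75  35]
  tab [0.55  0.176 0.255] [142  75  42]
  tab [0.552 0.176 0.255] [145 109  90]
  tab [0.547 0.177 0.255] [147  79  37]
  tab [0.547 0.178 0.254] [145  75  30]
  tab [0.55  0.178 0.254] [144  79  47]
  tab [0.538 0.179 0.256] [148  78  40]
  tab [0.54  0.179 0.254] [148  78  37]
  tab [0.538 0.179 0.255] [145  77  36]
  tab [0.545 0.181 0.256] [142  74  35]
  tab [0.548 0.182 0.254] [148  78  40]
  tab [0.54  0.183 0.255] [145  78  37]
  tab 
[... 28136 characters left out ...]
green [ 0.473 -0.113  0.012] [ 72 118  75]
    green [ 0.473 -0.121  0.014] [ 72 119  75]
    green [ 0.473 -0.13   0.016] [ 70 117  74]
    green [ 0.473 -0.139  0.015] [ 68 119  72]
    green [ 0.47  -0.098  0.011] [ 70 118  74]
    green [ 0.47  -0.107  0.013] [ 70 118  74]
    green [ 0.47  -0.116  0.014] [ 69 118  73]
    green [ 0.47  -0.125  0.009] [ 69 119  73]
    green [ 0.47  -0.133  0.018] [ 65 118  70]
    green [ 0.47  -0.142  0.014] [ 80 114  83]
    green [ 0.467 -0.101  0.018] [ 70 119  74]
    green [ 0.467 -0.11   0.012] [ 67 118  70]
    green [ 0.467 -0.119  0.013] [ 68 106  70]
    green [ 0.467 -0.127  0.011] [ 88 118  89]
    green [ 0.464 -0.101  0.012] [ 69 106  71]
```

View pics/a.png

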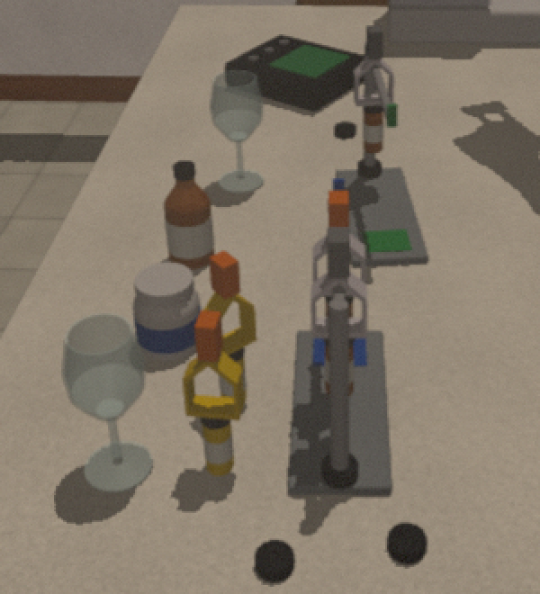

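View pics/b.png

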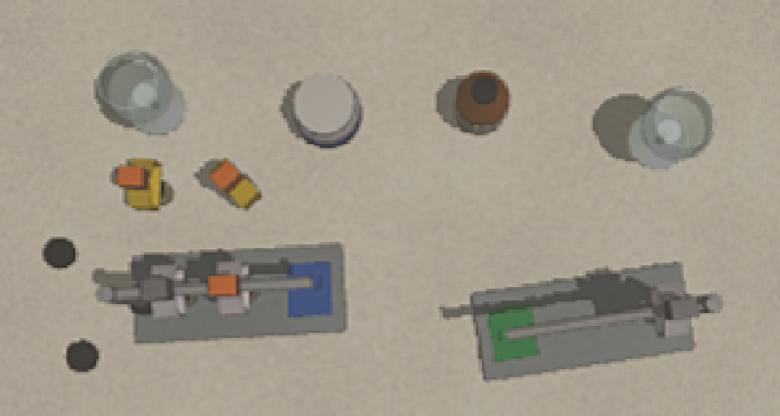

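The side view shows the orange tab on the blue rail at about (339,208) in the crop, with the grey-tab carrier and the post in front of it and the two yellow decoys to the left. The top view shows the orange tab at (223,285), the blue stop at (317,281) and the green stop at (503,333), with the green rod free up to the grey carrier at (675,305).

The points agree with the sizes given. Rail A is yawed about 3°, with its tab near (0.543, 0.179). Rail B is yawed about 8°. I'll raise the arm first, then turn.

>>> {"api": "carry_out", "payload": {"motion": [0,0,-5,0,0,0,0,0,-5,0,0,0,0,0,0,0,0,-0.18,0,0,0,0,0,-0.18,0,0,0,0,0,-0.18,0,0,0,0,0,-0.18,0,0,0,0,0,-0.18,0,0,0,0,0,-0.18], "hand": 8.8, "grip_force": 25}}

```text
clock: 2.0
tool_pos: [0.2632, -0.5668, 0.4027]
eef_rot: [0.725, 0.689, -0.0, 0.0]
contact_force: [-0.4, 0.2, -0.2]
opening: 0.997
```

```bash
cat >> h.py <<'E'
def togo(pos,yaw):
    """shift (cm, tool axes) and turn (rotvec, tool axes) to tool-down pose with tool-y along direction yaw(deg)"""
    st=monitor.get_state(); r=R.from_quat(st['eef_rot'])
    a=np.radians(yaw+90); x=np.array([np.cos(a),np.sin(a),0]); z=np.array([0,0,-1.]); y=np.cross(z,x)
    t=R.from_matrix(np.c_[x,y,z])
    print('t',round(st['clock'],2),'pos',np.round(st['tool_pos'],4),'F',np.round(st['contact_force'],1),'open',round(st['opening'],3),'q',np.round(st['q'],2))
    print('shift cm',np.round(r.inv().apply(np.array(pos)-st['tool_pos'])*100,2),'turn',np.round((r.inv()*t).as_rotvec(),3))
E
python3 -c "
from h import *
togo([.543,.178,.40],3)"
```

```text
t 2.0 pos [ 0.2632 -0.5668  0.4027] F [-0.4  0.2 -0.2] open 0.997 q [ 1.33  0.62 -0.5   1.42  0.31  1.18  0.74]
shift cm [75.79 24.21  0.26] turn [-0.     0.    -0.103]
```

>>> {"api": "carry_out", "payload": {"motion": [0,0,0,0,0,-0.103,4.7,2,0,0,0,0,4.7,2,0,0,0,0,4.7,2,0,0,0,0,4.7,2,0,0,0,0,4.7,2,0,0,0,0,4.7,2,0,0,0,0,4.7,2,0,0,0,0]}}

```text
clock: 3.0
tool_pos: [0.3881, -0.2302, 0.403]
eef_rot: [0.69, 0.723, 0.0, 0.0]
contact_force: [0.8, -0.6, -0.6]
opening: 1.001
```

>>> {"api": "carry_out", "payload": {"motion": [4.7,2,0,0,0,0,4.7,2,0,0,0,0,4.7,2,0,0,0,0,4.7,2,0,0,0,0,4.7,2,0,0,0,0,4.7,2,0,0,0,0,0,0,0,0,0,0]}}

```text
clock: 3.88
tool_pos: [0.4949, 0.0605, 0.4031]
eef_rot: [0.688, 0.726, 0.002, -0.001]
contact_force: [0.1, -1.1, 0.0]
opening: 1.003
```

```bash
python3 - <<'E'
from h import *
togo([.543,.178,.40],3)
st=monitor.get_state(); p=snapshot('wrist'); save(p,'w1')
c,k=cloud(p,np.ones((480,640),bool),st); k=k.astype(int)
def box(n,m):
    if m.sum()>5: print(n,m.sum(),'lo',np.round(np.percentile(c[m],3,0),4),'hi',np.round(np.percentile(c[m],97,0),4),'rect',cv2.minAreaRect((c[m][:,:2]*1000).astype(np.float32)))
top=(c[:,2]>.247)&(c[:,2]<.262)&(c[:,0]>.5)&(c[:,0]<.6)
box('orange top',top&(k[:,0]-k[:,2]>50)); box('grey top',top&(k[:,0]-k[:,2]<30)&(c[:,1]>.21)&(c[:,1]<.28))
box('blue stop',(c[:,2]>.215)&(c[:,2]<.23)&(k[:,2]-k[:,0]>25))
E
```

```text
t 3.88 pos [0.4949 0.0605 0.4031] F [ 0.1 -1.1  0. ] open 1.003 q [ 0.2   0.45 -0.63  1.78  0.3   1.01 -0.49]
shift cm [11.47  5.45  0.36] turn [ 0.002 -0.003  0.002]
orange top 1753 lo [0.5347 0.1663 0.2526] hi [0.5521 0.1883 0.2555] rect ((543.552490234375, 177.5634765625), (19.34198570251465, 23.929298400878906), 3.292144536972046)
blue stop 161 lo [0.5422 0.0886 0.2207] hi [0.5527 0.0938 0.2234] rect ((547.5225830078125, 91.47003936767578), (11.058000564575195, 5.894399166107178), 2.877000331878662)
```

View pics/w1.png

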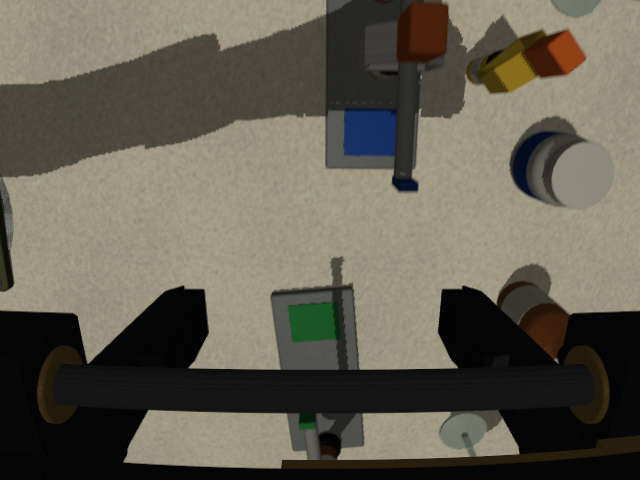

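The wrist view shows the orange tab at (422,30) and the blue stop at (405,184). Both measure within 1–2 mm of the overhead estimate. I'll move over the tab and go down part way.

>>> {"api": "carry_out", "payload": {"motion": [2.8,1.4,0,0,0,0,2.9,1.4,0,0,0,0,2.9,1.4,0,0,0,0,2.9,1.3,0,0,0,0,0,0,3,0,0,0,0,0,3,0,0,0,0,0,0,0,0,0]}}

```text
clock: 4.8
tool_pos: [0.543, 0.1705, 0.3408]
eef_rot: [0.691, 0.723, -0.003, -0.0]
contact_force: [-0.0, -1.0, -0.1]
opening: 0.999
```

```bash
python3 -c "
from h import *
togo([.5436,.1776,.283],3.1)"
```

```text
t 4.8 pos [0.543  0.1705 0.3408] F [-0.  -1.  -0.1] open 0.999 q [-0.05  0.62 -0.58  1.67  0.39  0.97 -0.72]
shift cm [0.72 0.12 5.78] turn [-0.005  0.003 -0.009]
```

>>> {"api": "carry_out", "payload": {"motion": [0.7,0.1,0,-0.004,0.003,-0.008,0,0,2,0,0,0,0,0,0,0,0,0,0,0,0,0,0,0]}}

```text
clock: 5.3
tool_pos: [0.5451, 0.1806, 0.324]
eef_rot: [0.687, 0.726, 0.003, 0.001]
contact_force: [-0.2, -0.5, -0.4]
opening: 0.998
```

```bash
python3 -c "
from h import *
togo([.5436,.1776,.283],3.1)
import time
st=monitor.get_state(); p=snapshot('wrist')
c,k=cloud(p,np.ones((480,640),bool),st); k=k.astype(int)
m=(c[:,2]>.225)&(c[:,2]<.262)&(abs(c[:,0]-.543)<.03)&(c[:,1]>.15)&(c[:,1]<.28)
print(m.sum(), c[m].min(0) if m.any() else '')
"
```

```text
t 5.3 pos [0.5451 0.1806 0.324 ] F [-0.2 -0.5 -0.4] open 0.998 q [-0.07  0.64 -0.57  1.69  0.41  0.93 -0.74]
shift cm [-0.3  -0.19  4.1 ] turn [ 0.006 -0.004  0.001]
8309 [0.53024985 0.16577282 0.22500146]
```

>>> {"api": "carry_out", "payload": {"motion": [-0.3,-0.15,0,0.005,-0.003,0,0,0,1.5,0,0,0,0,0,1.5,0,0,0,0,0,1,0,0,0,0,0,0,0,0,0,0,0,0,0,0,0]}}

```text
clock: 6.1
tool_pos: [0.5433, 0.1774, 0.2828]
eef_rot: [0.687, 0.726, -0.0, -0.0]
contact_force: [0.4, -0.5, 0.1]
opening: 0.997
```

```bash
python3 -c "
from h import *
togo([.5436,.1776,.283],3.1)
st=monitor.get_state(); p=snapshot('wrist'); save(p,'w2')"
```

```text
t 6.1 pos [0.5433 0.1774 0.2828] F [ 0.4 -0.5  0.1] open 0.997 q [-0.08  0.69 -0.54  1.74  0.45  0.84 -0.78]
shift cm [ 0.02  0.03 -0.02] turn [-0.001 -0.     0.001]
```

View pics/w2.png

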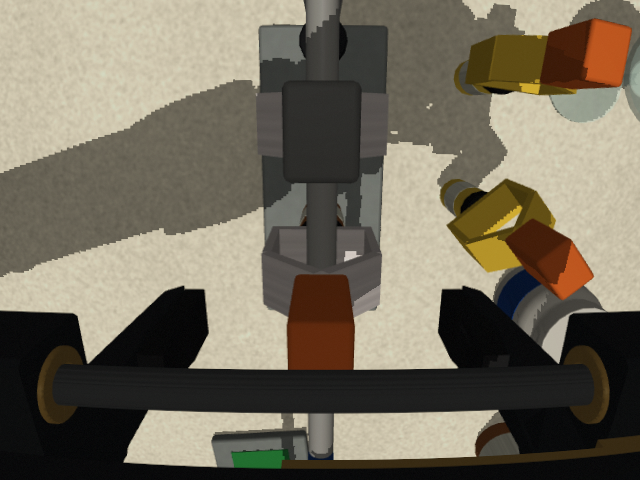

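The orange tab at (321,325) sits midway between the fingers (tips at about 207 and 440), and nothing is close to the jaws. Closing.

>>> {"api": "carry_out", "payload": {"motion": [0,0,0,0,0,0,0,0,0,0,0,0,0,0,0,0,0,0,0,0,0,0,0,0,0,0,0,0,0,0,0,0,0,0,0,0,0,0,0,0,0,0,0,0,0,0,0,0], "hand": 0, "grip_force": 35}}

```text
clock: 7.15
tool_pos: [0.5429, 0.1771, 0.2827]
eef_rot: [0.687, 0.726, -0.001, -0.0]
contact_force: [-1.3, -1.2, 0.7]
opening: 0.224
```

>>> {"api": "carry_out", "payload": {"motion": [0,0,-1.5,0,0,0,0,0,-1.6,0,0,0,0,0,0,0,0,0,0,0,0,0,0,0]}}

```text
clock: 7.65
tool_pos: [0.5432, 0.177, 0.3138]
eef_rot: [0.687, 0.726, -0.0, -0.0]
contact_force: [-0.0, -0.1, -1.9]
opening: 0.225
```

```bash
python3 - <<'E'
from h import *
togo([.5475,.0915,.314],3.1)
p=snapshot('side'); c,k=cloud(p,np.ones((480,640),bool)); k=k.astype(int)
m=(abs(c[:,0]-.543)<.03)&(c[:,1]>.15)&(c[:,1]<.21)&(c[:,2]>.2)&(k[:,0]-k[:,2]>40); print('orange',np.round(np.percentile(c[m],[3,97],axis=0),3))
E
```

```text
t 7.65 pos [0.5432 0.177  0.3138] F [-0.  -0.1 -1.9] open 0.225 q [-0.07  0.65 -0.57  1.71  0.42  0.91 -0.75]
shift cm [-8.56 -0.04 -0.02] turn [-0.001  0.     0.001]
orange [[0.527 0.172 0.248]
 [0.565 0.195 0.343]]
```

The carrier is held (opening 0.225 ≈ 20 mm, 1.9 N of weight) and lifted 31 mm. Next I'll go lengthwise over the stop.

>>> {"api": "carry_out", "payload": {"motion": [-0.7,0,0,0,0,0,-1.3,0,0,0,0,0,-1.6,0,0,0,0,0,-1.3,0,0,0,0,0,-0.6,0,0,0,0,0,0,0,0,0,0,0]}}

```text
clock: 8.45
tool_pos: [0.5463, 0.1217, 0.3137]
eef_rot: [0.688, 0.726, -0.0, -0.0]
contact_force: [-0.1, 0.7, -1.5]
opening: 0.225
```

```bash
python3 - <<'E'
from h import *
togo([.5475,.0915,.314],3.1)
p=snapshot('side'); save(p,'s2'); cv2.imwrite('pics/s2c.png',cv2.resize(p['frame'][200:400,270:430,::-1],None,fx=3.6,fy=3,interpolation=3))
E
```

```text
t 8.45 pos [0.5463 0.1217 0.3137] F [-0.1  0.7 -1.5] open 0.225 q [ 0.04  0.63 -0.57  1.74  0.42  0.89 -0.66]
shift cm [-3.02 -0.05 -0.03] turn [-0.001  0.    -0.   ]
```

View pics/s2c.png

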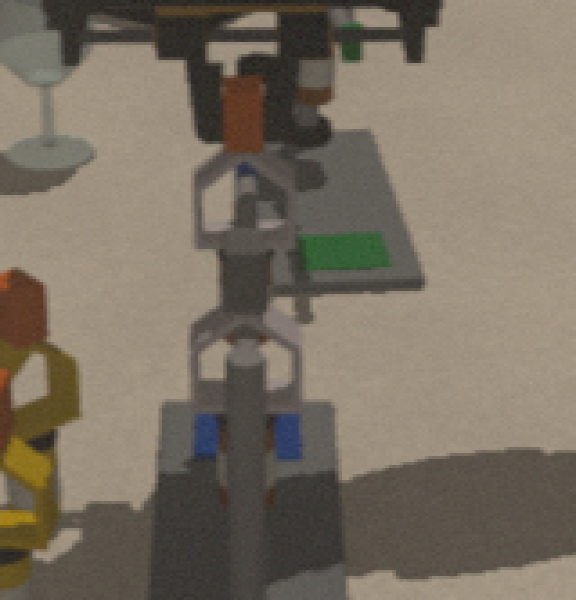

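The orange carrier (tab at 243,112) hangs straight with the rod and blue stop centred in its window, so I'll carry on past the stop.

>>> {"api": "carry_out", "payload": {"motion": [-0.8,0,0,0,0,0,-1.4,0,0,0,0,0,-1.6,0,0,0,0,0,-1.7,0,0,0,0,0,-1.6,0,0,0,0,0,-1.2,0,0,0,0,0,-0.5,0,0,0,0,0,0,0,0,0,0,0]}}

```text
clock: 9.5
tool_pos: [0.5511, 0.0343, 0.3137]
eef_rot: [0.687, 0.726, -0.0, -0.0]
contact_force: [0.0, 0.2, -1.5]
opening: 0.225
```

```bash
python3 - <<'E'
from h import *
st=monitor.get_state(); p=snapshot('wrist'); togo([.485,-.0375,.314],8.1)
for n in ['side','top']:
    p=snapshot(n); c,k=cloud(p,np.ones((480,640),bool)); k=k.astype(int)
    def box(nm,m):
        if m.sum()>3: print(n,nm,m.sum(),'med',np.round(np.median(c[m],0),4),'lo',np.round(c[m].min(0),3),'hi',np.round(c[m].max(0),3))
    g=(c[:,0]>.42)&(c[:,0]<.58)&(c[:,1]<-.05)&(c[:,1]>-.33)
    s=g&(c[:,2]>.213)&(c[:,2]<.23)&(k[:,1]-k[:,0]>12); box('gstop',s)
    q=c[g&(c[:,2]>.198)&(c[:,2]<.212)&(c[:,1]>-.22)&(c[:,1]<-.1)]
    if len(q)>20:
        f=np.polyfit(q[:,1],q[:,0],1); print(n,'rod x=%.4f%+.4f*y'%(f[1],f[0]),'yaw',np.degrees(np.arctan(-f[0])),len(q),'zmax',q[:,2].max())
    box('gtab',g&(c[:,2]>.247)&(c[:,1]<-.23)&(c[:,2]<.262))
    box('carried',(c[:,2]>.12)&(c[:,2]<.29)&(c[:,1]>0.0)&(c[:,1]<.07)&(c[:,0]>.5)&(c[:,0]<.6))
E
```

```text
t 9.55 pos [0.5511 0.0349 0.3138] F [-0.   0.1 -1.2] open 0.222 q [ 0.2   0.63 -0.58  1.76  0.43  0.88 -0.52]
shift cm [-6.86 -7.   -0.02] turn [-0.001 -0.001 -0.086]
side gstop 23 med [ 0.4921 -0.0899  0.2199] lo [ 0.488 -0.092  0.214] hi [ 0.496 -0.086  0.224]
side rod x=0.4879-0.0974*y yaw 5.565463071559884 83 zmax 0.20942965723985998
side gtab 8 med [ 0.5102 -0.2636  0.255 ] lo [ 0.508 -0.272  0.253] hi [ 0.513 -0.258  0.257]
side carried 1069 med [0.5516 0.0452 0.2406] lo [0.525 0.023 0.121] hi [0.577 0.054 0.29 ]
top gstop 11 med [ 0.493  -0.0941  0.2231] lo [ 0.488 -0.097  0.218] hi [ 0.498 -0.092  0.229]
top rod x=0.4785-0.1480*y yaw 8.419220245875744 210 zmax 0.21132868327810603
top gtab 86 med [ 0.5162 -0.2631  0.2526] lo [ 0.506 -0.277  0.247] hi [ 0.526 -0.25   0.258]
```

>>> {"api": "carry_out", "payload": {"motion": [-0.5,-0.5,0,0,0,0,-1.2,-1.2,0,0,0,0,-1.6,-1.7,0,0,0,0,-1.6,-1.7,0,0,0,0,-1.3,-1.3,0,0,0,0,-0.7,-0.6,0,0,0,-0.043,0,0,0,0,0,-0.043,0,0,0,0,0,0]}}

```text
clock: 10.65
tool_pos: [0.4852, -0.0381, 0.3139]
eef_rot: [0.655, 0.755, 0.0, -0.0]
contact_force: [-0.7, 0.2, -2.3]
opening: 0.225
```

```bash
python3 - <<'E'
from h import *
togo([.485,-.0375,.314],8.1)
p=snapshot('top'); c,k=cloud(p,np.ones((480,640),bool)); k=k.astype(int)
P=p
q=snapshot('side'); a=cv2.resize(q['frame'][170:330,300:420,::-1],None,fx=3.3,fy=3.3,interpolation=3); b=cv2.resize(p['frame'][225:305,330:450,::-1],None,fx=3.3,fy=3.3,interpolation=3)
b=cv2.copyMakeBorder(b,0,a.shape[0]-b.shape[0],0,0,0); cv2.imwrite('pics/s3.png',np.hstack([a,b]))
c,k=cloud(q,np.ones((480,640),bool)); k=k.astype(int)
m=(k[:,0]-k[:,2]>30)&(c[:,2]>.23)&(c[:,2]<.29)&(abs(c[:,1]+.03)<.05)&(abs(c[:,0]-.485)<.04); print(m.sum(),np.round(np.median(c[m],0),4),np.round(c[m].min(0),4),np.round(c[m].max(0),4))
E
```

```text
t 10.65 pos [ 0.4852 -0.0381  0.3139] F [-0.7  0.2 -2.3] open 0.225 q [ 0.39  0.55 -0.63  1.94  0.45  0.79 -0.35]
shift cm [ 0.07 -0.01 -0.01] turn [-0.    -0.001 -0.   ]
221 [ 0.4832 -0.0249  0.2721] [ 0.4727 -0.045   0.2414] [ 0.4932 -0.0196  0.2876]
```

View pics/s3.png

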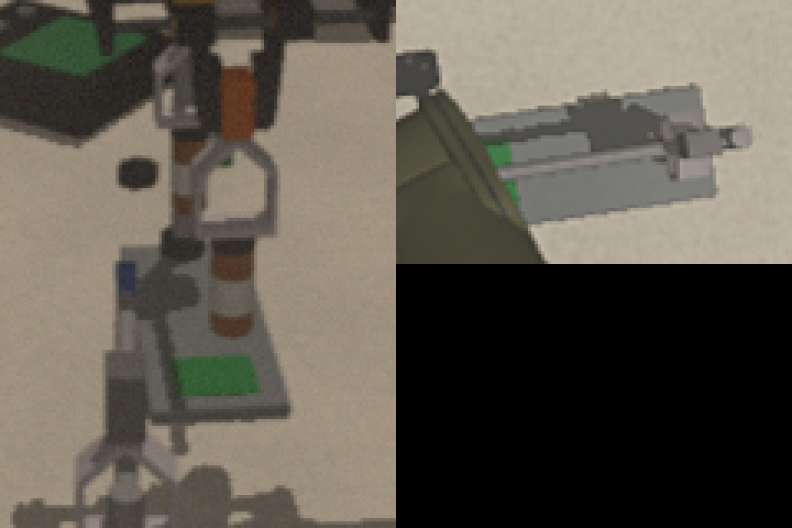

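Side view: the carrier hangs straight, with the green stop just visible near the apex of its window (about 228,157). Top view: the green rod is clear up to the grey carrier. I'll go in over the stop in two stages.

>>> {"api": "carry_out", "payload": {"motion": [-0.6,0,0,0,0,0,-1.1,0,0,0,0,0,-1.3,0,0,0,0,0,-1.3,0,0,0,0,0,-1.1,0,0,0,0,0,-0.6,0,0,0,0,0,0,0,0,0,0,0]}}

```text
clock: 11.62
tool_pos: [0.4934, -0.0982, 0.3137]
eef_rot: [0.656, 0.755, -0.0, -0.0]
contact_force: [0.0, 0.5, -2.9]
opening: 0.222
```

```bash
python3 - <<'E'
from h import *
togo([.5023,-.158,.314],8.1)
q=snapshot('side'); a=cv2.resize(q['frame'][170:290,310:410,::-1],None,fx=5,fy=5,interpolation=3); cv2.imwrite('pics/s4.png',a)
E
```

```text
t 11.62 pos [ 0.4934 -0.0982  0.3137] F [ 0.   0.5 -2.9] open 0.222 q [ 0.5   0.57 -0.63  1.9   0.45  0.82 -0.23]
shift cm [-6.05  0.05 -0.03] turn [-0.001 -0.    -0.001]
```

View pics/s4.png

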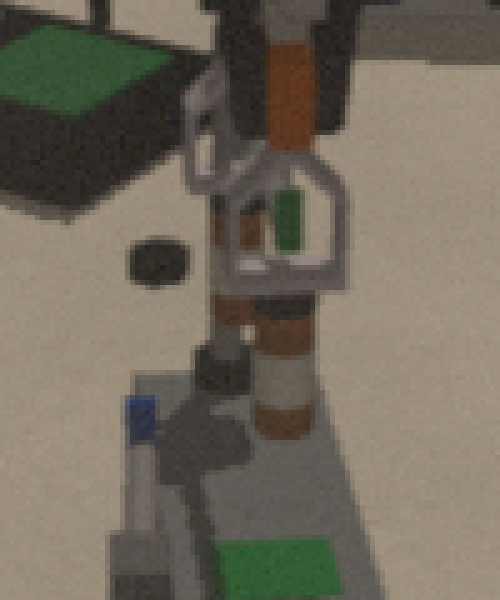

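The green stop (288,220) stands centred in the window, clear of the gable above and the floor below, and the forces are low. Continuing.

>>> {"api": "carry_out", "payload": {"motion": [-0.6,0,0,0,0,0,-1.1,0,0,0,0,0,-1.4,0,0,0,0,0,-1.4,0,0,0,0,0,-1.0,0,0,0,0,0,-0.6,0,0,0,0,0,0,0,0,0,0,0]}}

```text
clock: 12.55
tool_pos: [0.502, -0.1585, 0.3137]
eef_rot: [0.656, 0.755, -0.0, -0.0]
contact_force: [-0.1, -0.2, -1.6]
opening: 0.227
```

>>> {"api": "carry_out", "payload": {"motion": [0,0,0.8,0,0,0,0,0,0.8,0,0,0,0,0,0.6,0,0,0,0,0,0.3,0,0,0,0,0,0.3,0,0,0,0,0,0,0,0,0]}}

```text
clock: 13.3
tool_pos: [0.5019, -0.1582, 0.2856]
eef_rot: [0.655, 0.755, -0.0, -0.0]
contact_force: [-0.1, -0.3, -2.5]
opening: 0.225
```

```bash
python3 - <<'E'
from h import *
togo([.5023,-.158,.283],8.1)
E
```

```text
t 13.3 pos [ 0.5019 -0.1582  0.2856] F [-0.1 -0.3 -2.5] open 0.225 q [ 0.59  0.64 -0.6   1.87  0.5   0.79 -0.14]
shift cm [0.01 0.04 0.26] turn [-0.001 -0.    -0.   ]
```

>>> {"api": "carry_out", "payload": {"motion": [0,0,0.15,0,0,0,0,0,0.1,0,0,0,0,0,0,0,0,0,0,0,0,0,0,0]}}

```text
clock: 13.8
tool_pos: [0.502, -0.1582, 0.2833]
eef_rot: [0.656, 0.755, -0.0, -0.0]
contact_force: [-1.1, -0.1, -1.4]
opening: 0.225
```

>>> {"api": "carry_out", "payload": {"motion": [0,0,0.1,0,0,0,0,0,0,0,0,0,0,0,0,0,0,0]}}

```text
clock: 14.18
tool_pos: [0.502, -0.1582, 0.2829]
eef_rot: [0.656, 0.755, -0.0, -0.0]
contact_force: [-2.7, -0.1, 6.4]
opening: 0.224
```

The rod now carries it (Fz reversed to +6 N, with a slight sideways push). I'll ease off and release.

>>> {"api": "carry_out", "payload": {"motion": [0,-0.05,-0.03,0,0,0,0,0,0,0,0,0,0,0,0,0,0,0], "grip_force": 5}}

```text
clock: 14.55
tool_pos: [0.5016, -0.1582, 0.2826]
eef_rot: [0.656, 0.755, -0.0, -0.0]
contact_force: [0.1, -0.0, 2.4]
opening: 0.226
```

>>> {"api": "carry_out", "payload": {"motion": [0,0,0,0,0,0,0,0,0,0,0,0,0,0,0,0,0,0,0,0,0,0,0,0,0,0,0,0,0,0,0,0,0,0,0,0], "hand": 6.5}}

```text
clock: 15.3
tool_pos: [0.5015, -0.1582, 0.2826]
eef_rot: [0.656, 0.755, -0.0, -0.0]
contact_force: [-0.3, -0.5, 0.0]
opening: 0.734
```

```bash
python3 - <<'E'
from h import *
togo([.5023,-.158,.283],8.1)
E
```

```text
t 15.3 pos [ 0.5015 -0.1582  0.2826] F [-0.3 -0.5  0. ] open 0.734 q [ 0.58  0.64 -0.6   1.87  0.5   0.78 -0.15]
shift cm [ 0.01  0.08 -0.04] turn [-0.001 -0.    -0.   ]
```

Fully released, with zero force. I'll raise straight up, back the arm off and check.

>>> {"api": "carry_out", "payload": {"motion": [0,0,-1.5,0,0,0,0,0,-3,0,0,0,0,0,-4,0,0,0,0,0,-4,0,0,0,0,0,0,0,0,0]}}

```text
clock: 15.92
tool_pos: [0.5031, -0.1578, 0.4115]
eef_rot: [0.656, 0.755, 0.002, 0.003]
contact_force: [0.3, 1.1, 0.5]
opening: 0.738
```

>>> {"api": "carry_out", "payload": {"motion": [3.5,-1.5,0,0,0,0,3.5,-1.5,0,0,0,0,3.5,-1.5,0,0,0,0,3.5,-1,0,0,0,0,3.5,0,0,0,0,0,3.5,0,0,0,0,0,0,0,0,0,0,0,0,0,0,0,0,0]}}

```text
clock: 16.92
tool_pos: [0.4174, 0.0412, 0.4073]
eef_rot: [0.656, 0.755, -0.001, -0.0]
contact_force: [0.1, 0.2, 0.3]
opening: 0.738
```

```bash
python3 - <<'E'
from h import *
togo([.5,0,.4],8.1)
ims=[]
for n,r in (('side',(170,330,300,420)),('top',(160,310,190,450))):
    p=snapshot(n); c,k=cloud(p,np.ones((480,640),bool)); k=k.astype(int)
    def box(nm,m):
        if m.sum()>3: print(n,nm,m.sum(),'med',np.round(np.median(c[m],0),4),'lo',np.round(c[m].min(0),3),'hi',np.round(c[m].max(0),3))
    g=(c[:,0]>.42)&(c[:,0]<.6); z=(c[:,2]>.225)&(c[:,2]<.265)
    box('orange',g&z&(k[:,0]-k[:,2]>30)&(c[:,1]<-.1)&(c[:,1]>-.21))
    box('greyR',g&z&(c[:,2]>.247)&(c[:,1]<-.23)&(c[:,1]>-.3)); box('greyL',g&z&(c[:,2]>.247)&(c[:,1]>.2)&(c[:,1]<.28))
    a=p['frame'][r[0]:r[1],r[2]:r[3],::-1]; ims.append(cv2.resize(a,None,fx=2.9,fy=2.9,interpolation=3) if n=='side' else cv2.resize(a,None,fx=1.7,fy=1.7,interpolation=3))
h=max(i.shape[0] for i in ims)
cv2.imwrite('pics/end.png',np.hstack([cv2.copyMakeBorder(i,0,h-i.shape[0],0,0,0) for i in ims]))
E
```

```text
t 16.93 pos [0.4174 0.0412 0.4073] F [0.1 0.2 0.3] open 0.738 q [ 0.35  0.34 -0.76  1.97  0.29  0.95 -0.42]
shift cm [-5.23  7.6   0.72] turn [-0.002  0.001 -0.001]
side orange 155 med [ 0.5015 -0.1461  0.2445] lo [ 0.49  -0.167  0.225] hi [ 0.511 -0.139  0.256]
side greyR 60 med [ 0.5171 -0.2547  0.2532] lo [ 0.508 -0.276  0.247] hi [ 0.527 -0.246  0.257]
side greyL 151 med [0.5394 0.2507 0.2543] lo [0.53  0.233 0.248] hi [0.55  0.26  0.257]
top orange 89 med [ 0.5022 -0.1567  0.2531] lo [ 0.492 -0.17   0.226] hi [ 0.512 -0.144  0.258]
top greyR 82 med [ 0.5162 -0.2637  0.2527] lo [ 0.506 -0.277  0.248] hi [ 0.526 -0.25   0.259]
top greyL 83 med [0.5386 0.2447 0.2525] lo [0.531 0.231 0.247] hi [0.549 0.259 0.258]
```

View pics/end.png

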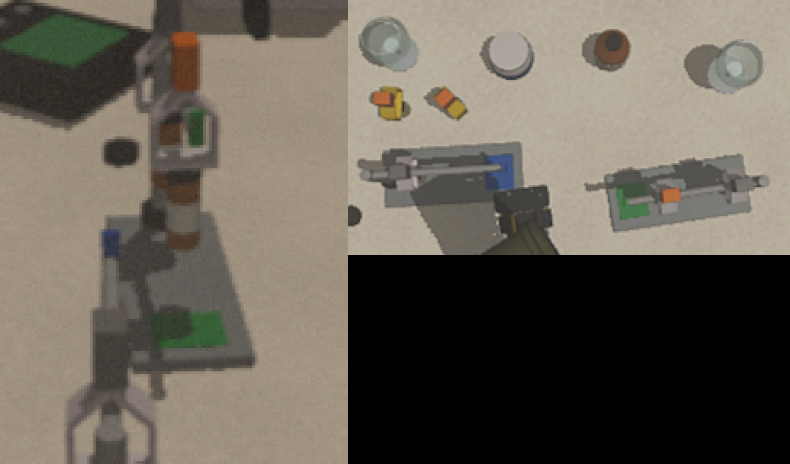

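The orange carrier (tab at 671,195 in the top view) hangs upright on the green rail between the stop and the grey carrier. Its tab top is at z≈0.254, the proper hanging height, and nothing else has moved. Handing in.

```bash
python3 -c "
from h import *
print(workorder.finish_job(), monitor.get_state()['clock'])"
```

```text
the job is handed in; nothing more can be done
the job is handed in; nothing more can be done
```

The orange-tab carrier now hangs on the green-stop rail, and I handed the job in at about 17 s of the 42 s allowed. I gripped it by its tab and lifted it 31 mm over the blue stop. I then carried it across and in over the green stop, and lowered it until the rod took its weight before releasing.

- **Position:** the last check put the tab centre at about (0.502, −0.157), some 66 mm inside the green stop and about 107 mm from the grey-tab carrier. The tab top was at about 0.254 m, the proper hanging height, and it hung upright.
- **Forces:** the highest reading I saw was about 7 N at the wrist, as the carrier touched the rod. It fell to about zero after release, with the gripper well clear.
- **Other things:** the tab centres of both grey-tab carriers measured the same as before, to within about 2 mm. In the last picture the glasses, bottle, jar and yellow look-alikes stood where they were. Two of the three caps could be checked only roughly, as they lay partly or wholly outside that picture.
- **Disagreements:** the top and side cameras differed by a few mm on points seen only partly. A rod fit from a few side-camera points gave rail B a yaw of 5.6° instead of about 8°. I used the 8° value, and the stop passed through the middle of the window.

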